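# Offer up the key-cupboard door to its jamb hinge

## Task

Pick up the longer of the two small wooden doors, the one whose hinge leaf has a single knuckle, and bring that knuckle gently into the gap between the two knuckles on the upright jamb post so that the knuckle holes line up for the hinge pin. Finish while still holding the door there, upright and still, with its weight carried by the gripper and not resting or pressing on the jamb; leave the shorter door, the pin in its tray, the mug and the mouse alone.

Things in the scene. Friction and masses are not known exactly. Their poses are not given: they have to be found in the camera images.
- door_center (a point): Centre of the door to hang: a dark wooden board 24 mm thick (own x), 110 mm long (y), 90 mm tall (z), standing loose and upright on the desk on its 24 x 110 mm lower face; this point is 45 mm up. The single steel knuckle stands off the +y edge. A hinge leaf is let flush into the +x face, y from +25 to +55 mm; the rest of both faces is plain flat wood.
- door_hole (a point): Centre of the hole in the door's single knuckle, 73 mm from door_center along its +y, at the same height (45 mm above the board's lower edge). Steel tube 24 mm outside, 12 mm inside diameter, 26 mm tall, hole vertical (z) while the door stands upright; its axis is 18 mm beyond the board's edge, joined to it by a 3 mm strip on the +x side.
- jamb_hole (a point): Point on the jamb's vertical hinge axis midway between its two knuckles, 70 mm above the desk; axes as the jamb. The gap there is 36 mm tall (5 mm to spare above and below the door's knuckle) and open to -y, where the door comes in. With its hole on this point and in line with the jamb, the door has the same yaw and its lower edge is 25 mm above the desk.
- door: The door to hang as a whole (board, leaf, knuckle), 0.2 to 0.4 kg; origin at the centre of the board's underside, axes as for door_center.
- jamb: Jamb, fixed to the desk; origin on the hinge axis at desk level. Wooden post 50 (x) x 45 (y) x 125 mm tall, its face 18 mm from the axis to +y, on a 14 mm base 130 (x) x 100 mm (y) also wholly to +y. Knuckles 24 mm outside, 12 mm inside diameter, at 28-52 and 88-112 mm up. The pin is 11 mm with a nose tapered to 4 mm: it starts if hole centres are within 4 mm.
- spare_center (a point): A shorter door that is not wanted, to be left standing: same wood, 24 mm thick (x), 70 mm long (y), 90 mm tall, with two knuckles (one low, one high) beyond its +y edge, reaching 65 mm from the centre. This point is the board's centre, 45 mm up.
- pin: The steel hinge pin, 100 mm long, 11 mm thick with an 18 mm head, lying in a grey tray (80 x 150 mm, 18 mm high) along the tray's long side; to be left alone. Origin at the underside, half-way along.
- mug: A white mug, 80 mm across and 90 mm tall, to be left alone. Origin at the centre of its underside.
- mouse: A black computer mouse, 110 x 60 x 33 mm, to be left alone. Origin at the centre of its underside.
Things that resemble listed ones, but are neither listed nor needed, are in the scene too. Leave any purple or turquoise look-alike of the door alone. Leave any green look-alike of the jamb alone.

How it is judged:
On the way, in this order (a step that is already met when the one before it is completed fails the run):
1. the door is lifted off the desk in the gripper (height (world z) of door_hole above 0.057 m and contact force between the fingers and door above 1 N and horizontal distance between door_hole and jamb_hole above 0.03 m), for 0.1 s.
2. the door's knuckle is between the jamb's knuckles with the holes in line (horizontal distance between door_hole and jamb_hole below 0.004 m and z of door_hole in the frame of jamb_hole between -0.006 and 0.006 m and angle between the z axis of door and the z axis of jamb, either way round below 0.1 rad), for 0.3 s.
At the end, for the whole second after the job is handed in: The door's knuckle is between the jamb's two knuckles, its hole within 4 mm sideways and 6 mm in height of the middle of the jamb's hinge axis, its hole within 0.1 rad of the jamb's, still (under 20 mm/s), gripped by the fingers (over 1 N) and bearing on the jamb with less than 1 N (all of step 2 and contact force between the fingers and door above 1 N and contact force between door and jamb below 1 N and linear speed of door below 0.02 m/s); the arm keeps its last pose, push and grip.
It fails at once if the door is knocked or forced against the jamb (over 15 N) (contact force between door and jamb above 15 N).
It fails at once if the shorter door is moved by more than 30 mm (distance of spare_center from where it was at the start of the episode above 0.03 m).
It fails at once if the pin is moved by more than 30 mm (distance of pin from where it was at the start of the episode above 0.03 m).
It fails at once if the mug is moved by more than 30 mm (distance of mug from where it was at the start of the episode above 0.03 m).
It fails at once if the mouse is moved by more than 30 mm (distance of mouse from where it was at the start of the episode above 0.03 m).
It also fails if it takes over 40 s, if anything falls off the work surface, if the arm or the gripper's body presses on something with over 40 N, if the wrist force passes 120 N, or if a joint passes its speed limit or range.

## Robot

A 6-joint arm with a two-finger parallel gripper is mounted at the origin on the work surface. World frame = base frame: x ahead of the robot, y to its left, z up, the work surface at z = 0. Lengths are in m, angles in rad, forces in N, time in s.
With the tool pointing down it reaches from about 0.275 to 0.825 m from the base axis. Payload 4.9 kg.
Tool frame: the origin (TCP) lies at the very end of the fingers, on their centre line; the grasp point (between the pads) lies 19 mm behind it; z points along the fingers, y is the direction in which the jaws open and shut (so a half turn about z gives the same grasp; the last joint's range is limited). The gripper opens to 85 mm and grips with 20 to 120 N. Pads are 22 mm wide; open, the fingers measure 114 mm over their backs; the gripper's body (76 mm by 85 mm) begins 54 mm behind the grasp point. The pads swing forward as they close: fully open they stand 13 mm farther back than shut.
Start: joints at [1.024, 0.326, -0.193, 1.052, 0, 1.437], TCP at [0.221, 0.504, 0.21] pointing down, gripper open.
Joint ranges: [-2.65, 2.65], [-0.97, 1.79], [-1.3, 1.35], [-1.93, 2.1], [-1.47, 1.37], [-3.14, 3.14]. Speed limits (rad/s): [2.57, 2.57, 3.14, 3.14, 3.14, 3.14].

## Interface

Orientations are given as a unit quaternion [w, x, y, z].
In Python, from rig import monitor, camera, r, recognise, trace, landmark_of gives the robot as it stands. The module is installed in compiled form; this text tells all that it offers.
- The arm moves only by the shell command python3 -m inch 'ROWS'. ROWS is a JSON object of lists of equal length, an entry for each row: "hand": the finger opening in m, from 0 to 0.0854; "delta_pos": the shift along the tool's x, y, z in m, a list of three; "twist": the turn, a rotation vector about the tool's x, y, z in rad, a list of three. In form: {"hand": [hand, ...], "delta_pos": [[x, y, z], ...], "twist": [[wx, wy, wz], ...]}. A call has exactly 8 rows; each row shifts and turns the commanded pose from where the row before left it, along the tool's axes as they then stand; what a row does not reach is not made up. A row lasts 1/8 s, in which the tool goes at most 62.5 mm and 10.7 degrees, less where a joint would pass 70% of its speed; a pose out of reach is approached as far as the arm can. A call is refused whole if a number of a shift passes 0.0625 or a number of a turn 0.188, either way. A call with a gripper value outside its range is refused whole. The fingers move at their own pace and stop on an object; the grip force is fixed at half the most. Time passes only in rows, so rows that do not move let the fingers close, or fill a call up. It gives the time, the measured TCP pose, the force and the opening at its end, in the units of the state.
- monitor.sense(): the state, without advancing time (a new reading comes with each control period).
- camera(name): name is "scene" or "side" or "wrist"; returns a dict with "pixels" (420x560x3 uint8, red, green, blue), "camera_matrix" (3x3 intrinsics, pixels), "k1" (the pictures are not rectified: a ray, as slopes to the right and down, at radius r is drawn at 1 + k1 r^2 times it, then the intrinsics apply), "eye" and "orientation" of the camera in the world. Camera axes: x right, y down, z forward; pixel columns grow to the right and rows downward; lengths in m; the calibration is good to about 2 mm. A picture is of the moment at which its call begins. There is no depth.
- r.job_done(): hands the job in, once; it reports no verdict.
Trained networks look in the newest picture that a camera, given by its name, has taken for a name from the list of things; names that differ only in an ending like _2 or _b are one class to them, and where a whole thing is asked for, a point or a joint stands for the part that bears it (a point fixed in the world has none). Each returns a list of dicts, best first, with "conf" (0 to 1); they miss things now and then, are a little off and sometimes report something else, mostly with a low value. They report only what shows in the picture. A call takes as long as a camera call. They do not tell look-alikes from the thing itself.
- recognise(camera, thing): "centre" ([x, y, z] in m, in the coordinates of the camera as it stood for that picture, good to about 4 mm: the middle of the surface that is visible of it).
- trace(camera, thing): "pixels" (420x560 bool, what is visible of it).
- landmark_of(camera, thing): "centre" ([x, y, z] in m, in the coordinates of the camera as it stood for that picture, good to about 4 mm: a listed point, or the origin of a listed thing).
The state is a dict: "time_s": time; "joint_positions": joint angles; "qd": joint speeds; "tau": joint torques, N m; "tcp_pos": TCP position; "tcp_rot": TCP orientation; "contact_force": force on the tool from outside, world axes, zero at the start; "wrist_torque": the same for the moment, N m; "finger_gap": finger opening in m.
Only numpy, scipy, OpenCV 4.12 (cv2) and the standard library are available. Lean on these libraries where they do the work, as an engineer would, in place of code of your own. Each camera call takes 0.05 s, during which the arm holds its last target.

## Working session

There is one attempt and no reset: what is moved stays moved. The work goes in short steps, Python scripts to look and compute and a shell command to move; the robot and the scene stay as the last step left them, time stands still between calls to the robot, and variables do not carry over. Pictures are saved under pics/ and viewed, and the job is handed in when it is done.

```bash
mkdir -p pics; cat > h.py <<'E'
import numpy as np, cv2
from rig import monitor, camera, r, recognise, trace, landmark_of
from scipy.spatial.transform import Rotation as R
def rot(q): return R.from_quat([q[1],q[2],q[3],q[0]])
def tow(c,p): return rot(c["orientation"]).apply(p)+np.array(c["eye"])
def proj(c,P):
    p=rot(c["orientation"]).inv().apply(np.atleast_2d(P)-np.array(c["eye"]))
    s=p[:,:2]/p[:,2:]; s=s*(1+c["k1"]*(s**2).sum(1,keepdims=True))
    K=np.array(c["camera_matrix"]); return s@K[:2,:2].T+K[:2,2]
def save(c,n): cv2.imwrite("pics/"+n,cv2.cvtColor(c["pixels"],cv2.COLOR_RGB2BGR))
E
python3 - <<'E'
from h import *
for n in ["scene","side","wrist"]:
    c=camera(n); save(c,n+"0.png"); print(n,np.round(c["eye"],3),np.round(c["orientation"],3),c["k1"])
    for t in ["door_center","door_hole","jamb_hole","jamb","spare_center","pin","mug","mouse","door"]:
        for d in landmark_of(n,t): print(t,round(d["conf"],2),np.round(tow(c,d["centre"]),3),np.round(proj(c,tow(c,d["centre"]))[0]))
s=monitor.sense();print(s)
E
```

```text
scene [ 1.171 -0.423  0.85 ] [-0.314  0.795  0.478 -0.201] -0.12151486833098311
door_center 0.97 [ 0.49  -0.004  0.049] [310. 199.]
door_center 0.88 [ 0.439 -0.199  0.046] [221. 216.]
door_center 0.81 [ 0.26  -0.25   0.045] [172. 175.]
door_hole 0.87 [ 0.411 -0.133  0.046] [243. 197.]
door_hole 0.65 [ 0.309 -0.193  0.045] [202. 179.]
door_hole 0.59 [ 0.433 -0.04   0.047] [284. 189.]
jamb_hole 0.91 [0.502 0.263 0.069] [411. 158.]
jamb_hole 0.58 [0.292 0.228 0.072] [350. 115.]
jamb_hole 0.16 [ 0.41  -0.404 -0.001] [132. 254.]
jamb 0.89 [ 0.289  0.224 -0.001] [346. 137.]
jamb 0.67 [0.505 0.261 0.001] [406. 180.]
spare_center 0.71 [ 0.627 -0.212  0.047] [253. 280.]
pin 0.71 [ 0.756 -0.031 -0.001] [365. 305.]
mug 0.76 [0.752 0.234 0.002] [466. 253.]
mouse 0.56 [ 0.409 -0.401 -0.   ] [133. 253.]
door 0.92 [ 0.489 -0.003  0.003] [310. 213.]
door 0.65 [ 0.262 -0.253 -0.   ] [174. 189.]
side [ 0.03  -0.921  0.665] [-0.478  0.835 -0.241  0.127] -8.399412028854576e-05
door_center 0.83 [ 0.261 -0.251  0.048] [201. 309.]
door_center 0.7 [ 0.487 -0.008  0.046] [247. 215.]
door_center 0.67 [ 0.436 
[... 857 characters left out ...]
0.001] [108. 299.]
{'time_s': 1.5, 'joint_positions': array([ 1.02378545e+00,  3.26205035e-01, -1.92574903e-01,  1.05198008e+00,
       -9.85943611e-06,  1.43656640e+00]), 'qd': array([-0.00199125,  0.00034057,  0.00127288, -0.00082724, -0.00047003,
       -0.0014227 ]), 'tau': array([ 4.01518018e-04, -4.43325520e+01,  2.62751681e+01,  1.23638900e-03,
        1.66988667e-05,  3.37923119e-06]), 'tcp_pos': array([0.22066509, 0.50383519, 0.21008764]), 'tcp_rot': array([1.07115763e-05, 2.04928323e-01, 9.78776983e-01, 1.54650904e-05]), 'contact_force': array([-0.31301765,  0.55971254,  0.78698236]), 'wrist_torque': array([-0.01363972,  0.05357742, -0.00580249]), 'finger_gap': 0.08546990173111273}
```

View pics/scene0.png

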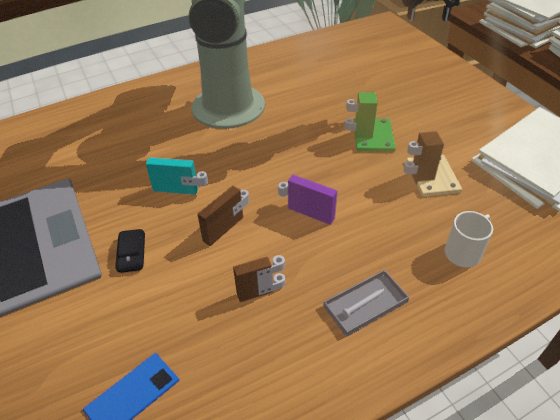

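View pics/side0.png

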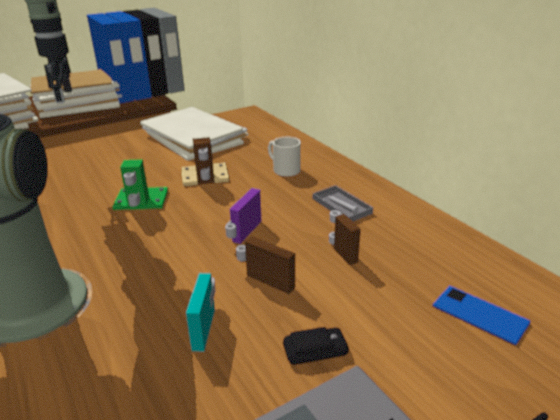

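View pics/wrist0.png

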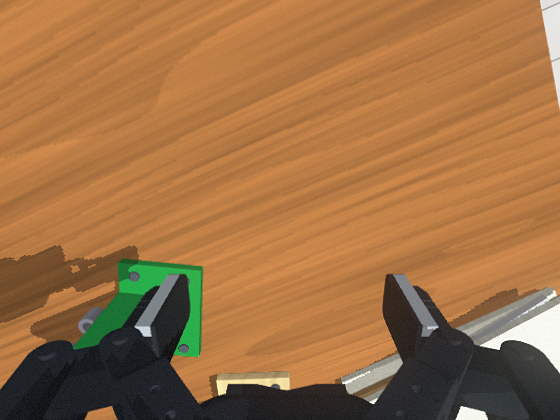

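```bash
cat >> h.py <<'E'
from scipy.optimize import minimize
def box(x0,x1,y0,y1,z0,z1): return np.array([[x,y,z] for x in(x0,x1) for y in(y0,y1) for z in(z0,z1)])
def cyl(y,z0,z1,r=.012):
    a=np.linspace(0,2*np.pi,24,endpoint=False); return np.array([[r*np.cos(t),y+r*np.sin(t),z] for t in a for z in(z0,z1)])
JAMB=[box(-.025,.025,.018,.063,0,.125),box(-.065,.065,.018,.118,0,.014),cyl(0,.028,.052),cyl(0,.088,.112),box(.007,.012,0,.02,.028,.052),box(.007,.012,0,.02,.088,.112)]
DOOR=[box(-.012,.012,-.055,.055,0,.09),cyl(.073,.032,.058),box(.009,.012,.05,.073,.032,.058)]
def ren(c,M,T,S=4):
    m=np.zeros((420*S,560*S),np.uint8)
    for b in M:
        p=proj(c,R.from_rotvec(T[3:6]).apply(b)+T[:3])*S+S/2
        cv2.fillConvexPoly(m,cv2.convexHull(p.astype(np.float32)).astype(np.int32),1)
    return cv2.resize(m.astype(np.float32),(560,420),interpolation=cv2.INTER_AREA)
def fit(obs,M,x,y,yaw,z=0.,free_z=False):
    def f(v):
        e=0
        for c,m in obs:
            g=ren(c,M,[v[0]/100,v[1]/100,v[3]/100 if free_z else z,0,0,v[2]/6])
            e+=np.abs(g-m).sum()/max(m.sum(),1)
        return e
    best=None
    for yy in yaw:
        v=[x*100,y*100,yy*6]+([z*100] if free_z else [])
        r_=minimize(f,v,method="Nelder-Mead",options=dict(initial_simplex=np.array([v]+[[a+(.8 if i==j else 0) for j,a in enumerate(v)] for i in range(len(v))]),xatol=.005,fatol=1e-4))
        if best is None or r_.fun<best.fun: best=r_
    v=best.x; return np.array([v[0]/100,v[1]/100,v[2]/6]+([v[3]/100] if free_z else [])),best.fun
def pick(n,t,c,near):
    o=[]
    for d in trace(n,t):
        m=d["pixels"]; ys,xs=np.nonzero(m); q=np.array([xs.mean(),ys.mean()]); o.append((np.linalg.norm(q-proj(c,near)[0]),d["conf"],m))
    o=[k for k in o if k[0]<15]
    return max(o,key=lambda k:k[1]) if o else None
E
python3 - <<'E'
from h import *
ob={"jamb":[], "door":[]}
for n in ["scene","side"]:
    c=camera(n)
    for t,p in [("jamb",[.515,.29,.05]),("door",[.438,-.195,.045])]:
        k=pick(n,t,c,p)
        if k is None: print(n,t,"none");continue
        print(n,t,k[0],k[1],k[2].sum()); ob[t].append((c,k[2].astype(np.float32)))
for t,M,x,y,yw in [("jamb",JAMB,.501,.262,np.arange(-6,7)*.26),("door",DOOR,.438,-.199,[.4])]:
    v,e=fit(ob[t],M,x,y,yw); print(t,v,np.degrees(v[2]),e)
    for o in ob[t]:
        v1,e1=fit([o],M,*v[:2],[v[2]]); print(v1,e1)
    for i,(c,m) in enumerate(ob[t]):
        im=c["pixels"].copy(); g=(ren(c,M,[v[0],v[1],0,0,0,v[2]])>.5).astype(np.uint8)
        cs,_=cv2.findContours(g,cv2.RETR_EXTERNAL,cv2.CHAIN_APPROX_NONE); im=cv2.resize(im,None,fx=4,fy=4,interpolation=cv2.INTER_CUBIC)
        cv2.drawContours(im,[q*4+2 for q in cs],-1,(255,0,255),1)
        u=proj(c,[v[0],v[1],.05])[0]*4; x0,y0=int(max(u[0]-190,0)),int(max(u[1]-190,0)); cv2.imwrite(f"pics/fit_{t}{i}.png",im[y0:y0+380,x0:x0+380,::-1])
import os
a=[cv2.imread(f"pics/fit_{t}{i}.png") for t in("jamb","door") for i in (0,1)]
a=[cv2.resize(q,(300,300)) for q in a if q is not None]
cv2.imwrite("pics/fits.png",np.vstack([np.hstack(a[:2]),np.hstack(a[2:4])]))
E
```

```text
scene jamb 9.733672542019182 0.67 2401
scene door 1.092887727763827 0.6 1733
side jamb 1.515983490511306 0.8 1347
side door 1.5110043205663484 0.9 2295
jamb [ 0.50146877  0.26339056 -0.35356566] -20.257819929067846 0.1163211241364479
[ 0.50285099  0.26369885 -0.35034516] 0.04589233547449112
[ 0.49929525  0.26021572 -0.37271742] 0.06078322231769562
door [ 0.43587819 -0.19867605  0.40630007] 23.27927929889069 0.13615790009498596
[ 0.43813892 -0.19834624  0.42255189] 0.05784766376018524
[ 0.43419224 -0.20145927  0.37775149] 0.04117647185921669
```

View pics/fits.png

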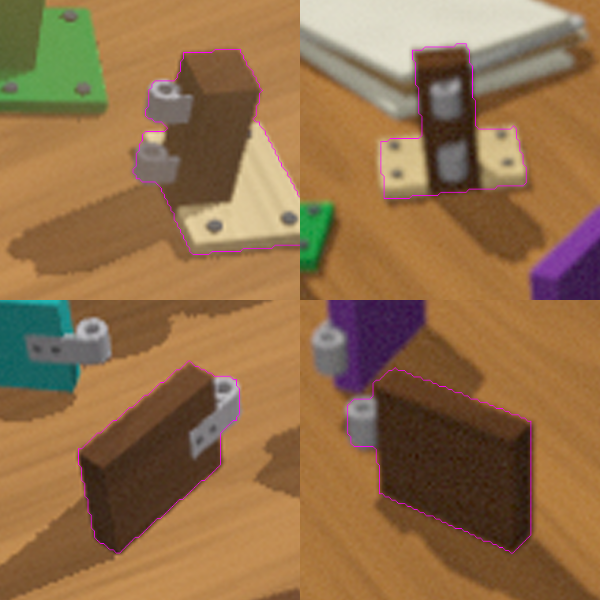

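```bash
cat >> h.py <<'E'
def plan(target,yaw,n,pos=None,q=None):
    """tool down, y-axis dir = yaw (mod pi)"""
    s=monitor.sense(); p=np.array(s["tcp_pos"]) if pos is None else pos; r0=rot(s["tcp_rot"])
    cy,sy=np.cos(yaw),np.sin(yaw)
    c=[R.from_matrix(np.array([[-k*sy,k*cy,0],[k*cy,k*sy,0],[0,0,-1]]).T) for k in(1,-1)]
    rt=min(c,key=lambda a:(r0.inv()*a).magnitude())
    rv=(r0.inv()*rt).as_rotvec(); d=(np.array(target)-p)/n
    for i in range(n):
        ri=r0*R.from_rotvec(rv*i/n); print(np.round(ri.inv().apply(d),4), end=" ")
    print("\ntwist",np.round(rv/n,4), "d",d)
E
python3 -c "
from h import *
plan([.436,-.199,.15],.405,16)"
```

```text
[-0.0299 -0.0348  0.0038] [-0.0316 -0.0334  0.0038] [-0.0331 -0.0319  0.0038] [-0.0346 -0.0303  0.0038] [-0.0359 -0.0286  0.0038] [-0.0372 -0.0269  0.0038] [-0.0385 -0.0251  0.0038] [-0.0396 -0.0233  0.0038] [-0.0407 -0.0214  0.0038] [-0.0416 -0.0195  0.0038] [-0.0425 -0.0175  0.0038] [-0.0433 -0.0155  0.0038] [-0.0439 -0.0134  0.0038] [-0.0445 -0.0113  0.0038] [-0.045  -0.0092  0.0038] [-0.0454 -0.0071  0.0038] 
twist [ 0.     -0.      0.0471] d [ 0.01345779 -0.04392799 -0.00375682]
```

```bash
python3 -m inch '{"hand":[0.085,0.085,0.085,0.085,0.085,0.085,0.085,0.085],"delta_pos":[[-0.03,-0.035,0],[-0.0316,-0.0334,0],[-0.033,-0.032,0],[-0.0346,-0.0303,0],[-0.036,-0.0286,0],[-0.037,-0.027,0],[-0.0385,-0.025,0],[-0.0396,-0.0233,0]],"twist":[[0,0,0.047],[0,0,0.047],[0,0,0.047],[0,0,0.047],[0,0,0.047],[0,0,0.047],[0,0,0.047],[0,0,0.047]]}'
python3 -c "
from h import *
plan([.436,-.199,.17],.405,8)"
```

```text
time_s: 2.8
tcp_pos: [0.3286, 0.1509, 0.2104]
tcp_rot: [0.0, 0.385, 0.923, 0.0]
contact_force: [1.0, -0.2, 0.1]
finger_gap: 0.0849
[-0.0405 -0.0212  0.0051] [-0.0415 -0.0193  0.0051] [-0.0423 -0.0174  0.0051] [-0.0431 -0.0153  0.0051] [-0.0438 -0.0133  0.0051] [-0.0444 -0.0112  0.0051] [-0.0448 -0.0091  0.005 ] [-0.0452 -0.007   0.005 ] 
twist [0.0001 0.0001 0.047 ] d [ 0.01342749 -0.04373822 -0.00504689]
```

```bash
python3 -m inch '{"hand":[0.085,0.085,0.085,0.085,0.085,0.085,0.085,0.085],"delta_pos":[[-0.0405,-0.021,0.005],[-0.0415,-0.0193,0.005],[-0.0423,-0.0174,0.005],[-0.043,-0.0153,0.005],[-0.0438,-0.0133,0.005],[-0.0444,-0.011,0.005],[-0.0448,-0.009,0.005],[-0.045,-0.007,0.005]],"twist":[[0,0,0.047],[0,0,0.047],[0,0,0.047],[0,0,0.047],[0,0,0.047],[0,0,0.047],[0,0,0.047],[0,0,0.047]]}'
python3 - <<'E'
from h import *
c=camera("wrist"); save(c,"wrist1.png")
k=pick("wrist","door",c,[.436,-.197,.08])
s=monitor.sense(); print(s["tcp_pos"])
if k:
    print(k[:2],k[2].sum())
    o=[(c,k[2].astype(np.float32))]; v,e=fit(o,DOOR,.436,-.199,[.4]); print(v,e)
for d in landmark_of("wrist","door_hole"): print(d["conf"],tow(c,d["centre"]))
plan([.436,-.199,.046],.405,4)
E
```

```text
time_s: 3.8
tcp_pos: [0.4368, -0.1986, 0.1701]
tcp_rot: [0.0, 0.551, 0.835, 0.0]
contact_force: [0.6, 0.4, 0.6]
finger_gap: 0.0854
[ 0.43776354 -0.20094428  0.16975501]
(np.float64(12.470735258806807), 0.72) 5224
[ 0.43493853 -0.20227282  0.4046969 ] 0.06776416301727295
0.91 [ 0.30448134 -0.19345878  0.04485593]
0.86 [ 0.42300698 -0.04815231  0.04419773]
0.6 [ 0.40662743 -0.13449676  0.04400855]
[-0.     -0.0002  0.0309] [-0.     -0.0002  0.0309] [-0.     -0.0002  0.0309] [-0.     -0.0002  0.0309] 
twist [-0.     -0.     -0.0004] d [-0.00016008 -0.00010564 -0.03092175]
```

View pics/wrist1.png

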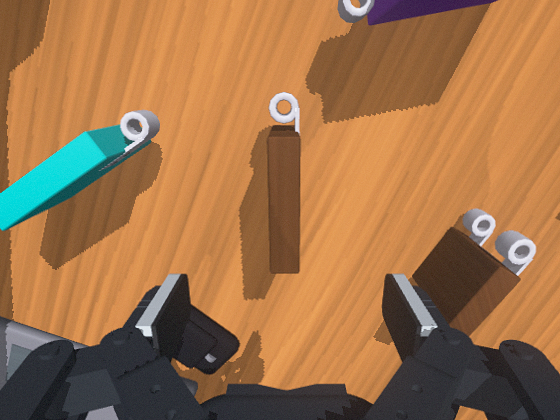

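```bash
python3 -m inch '{"hand":[0.06,0.06,0.06,0.06,0.06,0.06,0.02,0.02],"delta_pos":[[0,-0.001,0.025],[0,-0.001,0.03],[0,0,0.03],[0,0,0.024],[0,0,0.014],[0,0,0],[0,0,0],[0,0,0]],"twist":[[0,0,0],[0,0,0],[0,0,0],[0,0,0],[0,0,0],[0,0,0],[0,0,0],[0,0,0]]}'
```

```text
time_s: 4.95
tcp_pos: [0.4352, -0.1981, 0.048]
tcp_rot: [0.001, 0.55, 0.835, -0.0]
contact_force: [-1.4, 0.3, 1.3]
finger_gap: 0.0243
```

```bash
python3 -m inch '{"hand":[0.01,0.01,0.01,0.01,0.01,0.01,0.01,0.01],"delta_pos":[[0,0,0],[0,0,0],[0,0,-0.01],[0,0,-0.025],[0,0,-0.03],[0,0,-0.025],[0,0,-0.01],[0,0,0]],"twist":[[0,0,0],[0,0,0],[0,0,0],[0,0,0],[0,0,0],[0,0,0],[0,0,0],[0,0,0]]}'
python3 - <<'E'
from h import *
ob=[]
for n in ["scene","side"]:
    c=camera(n);save(c,n+"2.png")
    k=pick(n,"door",c,[.436,-.197,.145])
    if k: 
        o=(c,k[2].astype(np.float32)); print(n,k[:2],k[2].sum())
s=monitor.sense(); print(s["tcp_pos"],s["tcp_rot"],s["contact_force"],s["wrist_torque"],s["finger_gap"])
E
python3 -c "
import cv2,numpy as np
cv2.imwrite('pics/l.png',np.hstack([cv2.resize(cv2.imread('pics/scene2.png')[90:290,130:330],(400,400)),cv2.resize(cv2.imread('pics/side2.png')[130:330,160:360],(400,400))]))"
```

```text
time_s: 5.95
tcp_pos: [0.4347, -0.1979, 0.1474]
tcp_rot: [0.0, 0.55, 0.835, -0.0]
contact_force: [-0.1, 0.1, -3.1]
finger_gap: 0.0229
scene (np.float64(2.7340403749799105), 0.74) 1740
side (np.float64(3.2902986603519726), 0.97) 2175
[ 0.43372663 -0.19724929  0.14601841] [-1.06894319e-03  5.50041707e-01  8.35136502e-01 -3.64774010e-05] [ 0.28351105  0.29348599 -1.43059505] [-0.04867388 -0.0279388  -0.00587472] 0.022857745354128732
```

View pics/l.png

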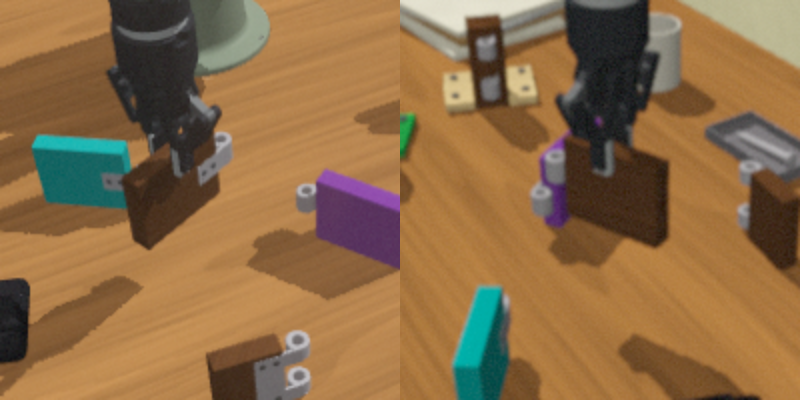

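```bash
python3 -c "
from h import *
plan([.4554,.138,.18],-.354,16)"
```

```text
[ 0.0187  0.0095 -0.0021] [ 0.0191  0.0086 -0.0021] [ 0.0195  0.0077 -0.0021] [ 0.0199  0.0068 -0.0021] [ 0.0202  0.0058 -0.0021] [ 0.0204  0.0048 -0.0021] [ 0.0206  0.0039 -0.0021] [ 0.0208  0.0029 -0.0021] [ 0.0209  0.0019 -0.0021] [ 0.021   0.0009 -0.0021] [ 0.021  -0.0001 -0.0021] [ 0.021  -0.0011 -0.0021] [ 0.0209 -0.0021 -0.0021] [ 0.0208 -0.0031 -0.0021] [ 0.0206 -0.0041 -0.0021] [ 0.0204 -0.005  -0.0021] 
twist [-0.0001 -0.0001  0.0475] d [0.00135459 0.02095308 0.00212385]
```

```bash
python3 -m inch '{"hand":[0.01,0.01,0.01,0.01,0.01,0.01,0.01,0.01],"delta_pos":[[0.019,0.0095,-0.012],[0.019,0.0086,-0.012],[0.0195,0.0077,-0.01],[0.02,0.0068,0],[0.02,0.0058,0],[0.0204,0.0048,0],[0.0206,0.004,0],[0.021,0.003,0]],"twist":[[0,0,0.0475],[0,0,0.0475],[0,0,0.0475],[0,0,0.0475],[0,0,0.0475],[0,0,0.0475],[0,0,0.0475],[0,0,0.0475]]}' && python3 -m inch '{"hand":[0.01,0.01,0.01,0.01,0.01,0.01,0.01,0.01],"delta_pos":[[0.021,0.002,0],[0.021,0.001,0],[0.021,0,0],[0.021,-0.001,0],[0.021,-0.002,0],[0.0208,-0.003,0],[0.0206,-0.004,0],[0.02,-0.005,0]],"twist":[[0,0,0.0475],[0,0,0.0475],[0,0,0.0475],[0,0,0.0475],[0,0,0.0475],[0,0,0.0475],[0,0,0.0475],[0,0,0.0475]]}'
python3 -c "
from h import *
plan([.4554,.138,.073],-.354,4)"
```

```text
time_s: 7.15
tcp_pos: [0.4449, -0.0291, 0.1802]
tcp_rot: [-0.001, 0.698, 0.716, -0.0]
contact_force: [-0.2, -0.3, -2.4]
finger_gap: 0.0225
time_s: 8.15
tcp_pos: [0.4563, 0.1382, 0.1801]
tcp_rot: [-0.0, 0.821, 0.571, -0.001]
contact_force: [-0.1, 0.0, -1.8]
finger_gap: 0.0231
[-0.0001 -0.0001  0.0268] [-0.0001 -0.0002  0.0268] [-0.0001 -0.0002  0.0268] [-0.0001 -0.0002  0.0268] 
twist [-0.0004  0.0002 -0.0004] d [-2.14191863e-04 -4.79393760e-05 -2.67856886e-02]
```

```bash
python3 -m inch '{"hand":[0.01,0.01,0.01,0.01,0.01,0.01,0.01,0.01],"delta_pos":[[0,0,0.015],[0,0,0.025],[0,0,0.025],[0,0,0.025],[0,0,0.017],[0,0,0],[0,0,0],[0,0,0]],"twist":[[0,0,0],[0,0,0],[0,0,0],[0,0,0],[0,0,0],[0,0,0],[0,0,0],[0,0,0]]}'
cat > look.py <<'E'
from h import *
import sys
tag=sys.argv[1]
s=monitor.sense(); t=np.array(s["tcp_pos"]); rr=rot(s["tcp_rot"])
print(t,s["contact_force"],s["wrist_torque"],s["finger_gap"])
yx=rr.apply([1,0,0]); dy=np.arctan2(yx[1],yx[0])-np.pi/2; print("tool yaw",dy)
for n in ["scene","side","wrist"]:
    c=camera(n);save(c,n+tag+".png")
    for th in ["door_hole","jamb_hole"]:
        for d in landmark_of(n,th):
            w=tow(c,d["centre"])
            if np.linalg.norm(w[:2]-[.5,.26])<.12: print(n,th,round(d["conf"],2),np.round(w,4))
ims=[]
for n in ["scene","side","wrist"]:
    i=cv2.imread("pics/"+n+tag+".png")
    b={"scene":(60,330,200,150),"side":(100,140,200,150),"wrist":(0,140,280,210)}[n]
    ims.append(cv2.resize(i[b[0]:b[0]+b[3],b[1]:b[1]+b[2]],(400,300),interpolation=cv2.INTER_CUBIC))
ims.append(cv2.resize(i,(400,300)))
cv2.imwrite("pics/look"+tag+".png",np.vstack([np.hstack(ims[:2]),np.hstack(ims[2:])]))
E
python3 look.py 3
```

```text
time_s: 9.15
tcp_pos: [0.4575, 0.1375, 0.0747]
tcp_rot: [0.0, 0.821, 0.572, 0.001]
contact_force: [-0.1, -0.1, -2.0]
finger_gap: 0.0231
[0.45746071 0.13745843 0.07471091] [-0.07547612 -0.13328546 -2.04280644] [-0.02205915  0.01996104 -0.02493035] 0.023102706982515656
tool yaw -0.3540913153669538
scene door_hole 0.84 [0.4842 0.2021 0.0715]
scene door_hole 0.53 [0.5042 0.2639 0.0007]
scene jamb_hole 0.71 [0.5042 0.2632 0.0738]
side door_hole 0.61 [0.4843 0.2046 0.0722]
side jamb_hole 0.84 [0.4998 0.2617 0.0701]
wrist door_hole 0.86 [0.4803 0.2019 0.0718]
```

View pics/look3.png

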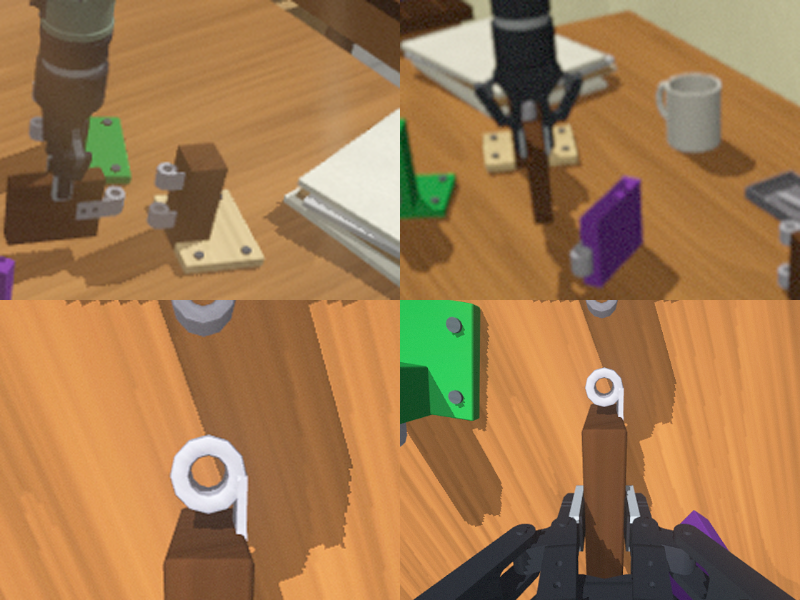

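```bash
python3 -m inch '{"hand":[0.01,0.01,0.01,0.01,0.01,0.01,0.01,0.01],"delta_pos":[[0.006,0,0.001],[0.01,0,0],[0.01,0,0],[0.004,0,0],[0,0,0],[0,0,0],[0,0,0],[0,0,0]],"twist":[[0,0,0],[0,0,0],[0,0,0],[0,0,0],[0,0,0],[0,0,0],[0,0,0],[0,0,0]]}'
cat >> h.py <<'E'
def over(c,MTs,n,cen,w=60,S=6):
    im=cv2.resize(c["pixels"],None,fx=S,fy=S,interpolation=cv2.INTER_CUBIC)
    for M,T,col in MTs:
        Rm=R.from_matrix(T[1])
        for b in M:
            p=proj(c,Rm.apply(b)+T[0])*S+S/2
            cv2.polylines(im,[cv2.convexHull(p.astype(np.float32)).astype(np.int32)],True,col,1)
    u=(proj(c,cen)[0]*S).astype(int); h=w*S//2; x0=max(u[0]-h,0);y0=max(u[1]-h,0)
    im=im[y0:y0+2*h,x0:x0+2*h]; cv2.imwrite("pics/"+n,cv2.resize(im,(390,390))[:,:,::-1])
E
cat > look2.py <<'E'
from h import *
import sys
tag=sys.argv[1]; yoff=float(sys.argv[2])
s=monitor.sense(); t=np.array(s["tcp_pos"]); rr=rot(s["tcp_rot"])
print(t,s["contact_force"],s["wrist_torque"])
yx=rr.apply([1,0,0]); dy=np.arctan2(yx[1],yx[0])-np.pi/2; print("yaw",dy)
Rd=rr*R.from_matrix(np.array([[0,1,0],[1,0,0],[0,0,-1]]))  # door axes from tool (door x=tool y, y=tool x, z=-tool z)
o=t+Rd.apply([0,yoff,-.048]); print("hole kin",Rd.apply([0,.073,.045])+o)
cc={}
for n in ["scene","side","wrist"]:
    c=camera(n);save(c,n+tag+".png");cc[n]=c
    Tj=(np.array([.5015,.263,0]),R.from_rotvec([0,0,-.354]).as_matrix())
    over(c,[(DOOR,(o,Rd.as_matrix()),(255,0,255)),(JAMB,Tj,(0,255,255))],f"ov_{n}{tag}.png",[.49,.235,.07],w=60 if n!="wrist" else 210)
a=[cv2.imread(f"pics/ov_{n}{tag}.png") for n in ["scene","wrist"]]
cv2.imwrite(f"pics/ov{tag}.png",np.hstack(a))
E
python3 look2.py 4 -0.0023
```

```text
time_s: 10.6
tcp_pos: [0.4671, 0.1655, 0.0731]
tcp_rot: [-0.0, 0.821, 0.571, -0.0]
contact_force: [-0.1, 0.8, -1.4]
finger_gap: 0.0227
[0.46714385 0.16550211 0.07309279] [-0.08242717  0.76657927 -1.3983997 ] [-0.04846946 -0.04140606 -0.05868492]
yaw -0.35435094167538317
hole kin [0.49167513 0.23180951 0.07008693]
```

View pics/ov4.png

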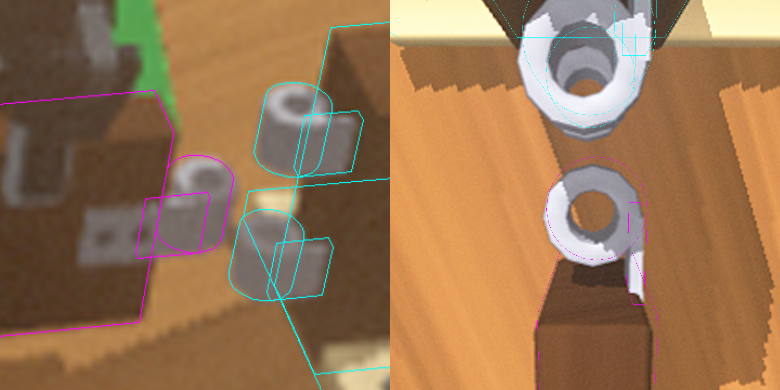

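View pics/wrist4.png

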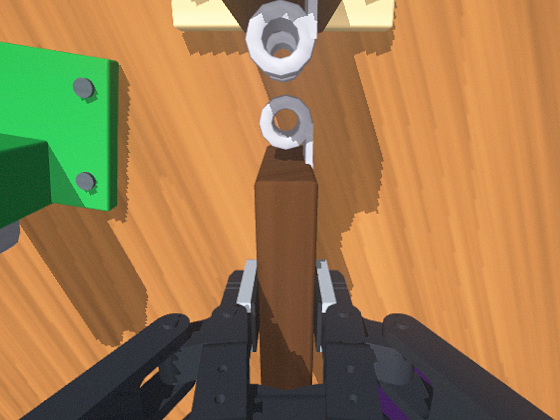

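```bash
cat > fit4.py <<'E'
from h import *
import sys
s=monitor.sense(); t=np.array(s["tcp_pos"])
res={}
for n in ["wrist","scene"]:
    c=camera(n)
    for d in trace(n,"jamb"):
        m=d["pixels"].astype(np.float32); g=ren(c,JAMB,[.5015,.263,0,0,0,-.354]); iou=np.minimum(g,m).sum()/np.maximum(g,m).sum()
        if iou>.3:
            # cut out door area neighbours
            v,e=fit([(c,m)],JAMB,.5015,.263,[-.354]); print(n,"jamb",d["conf"],round(iou,2),v,e)
            im=c["pixels"].copy(); cs,_=cv2.findContours(d["pixels"].astype(np.uint8),0,1); cv2.drawContours(im,cs,-1,(255,0,0),1)
            g=ren(c,JAMB,[v[0],v[1],0,0,0,v[2]])
            cs,_=cv2.findContours((g>.5).astype(np.uint8),0,1); cv2.drawContours(im,cs,-1,(0,255,255),1)
            u=proj(c,[.5,.255,.09])[0].astype(int); x0,y0=max(u[0]-70,0),max(u[1]-70,0)
            cv2.imwrite(f"pics/{sys.argv[1]}_{n}.png",cv2.resize(im[y0:y0+140,x0:x0+140],(400,400))[:,:,::-1])
            break
a=[cv2.imread(f"pics/{sys.argv[1]}_{n}.png") for n in["wrist","scene"]]
cv2.imwrite(f"pics/{sys.argv[1]}.png",np.hstack([q for q in a if q is not None]))
E
python3 fit4.py f4
```

```text
wrist jamb 0.85 0.84 [ 0.4995408   0.26073778 -0.35966249] 0.04232038930058479
scene jamb 0.69 0.94 [ 0.50093007  0.26354356 -0.33403784] 0.051114849746227264
```

View pics/f4.png

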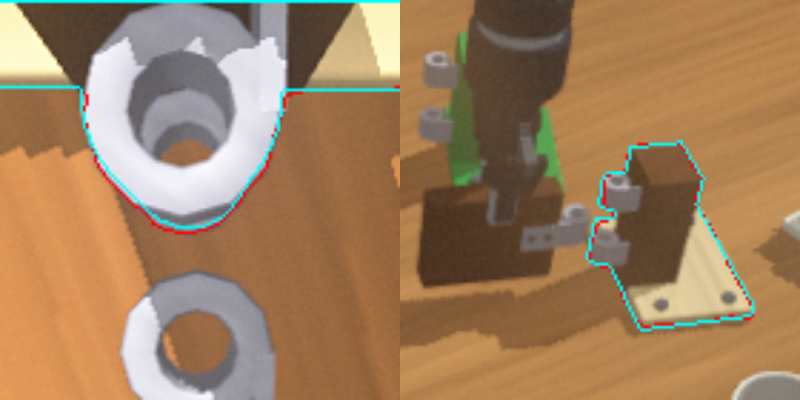

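```bash
cat > fitd.py <<'E'
from h import *
import sys
jw=np.array([float(a) for a in sys.argv[2:4]]) if len(sys.argv)>2 else np.array([.4995,.2607])
s=monitor.sense(); t=np.array(s["tcp_pos"]); rr=rot(s["tcp_rot"])
Rd=rr*R.from_matrix(np.array([[0,1,0],[1,0,0],[0,0,-1]])); y0=np.arctan2(-Rd.as_matrix()[0,1],Rd.as_matrix()[1,1])
c=camera("wrist"); save(c,sys.argv[1]+"_w.png")
for d in trace("wrist","door"):
    m=d["pixels"].copy(); ys,xs=np.nonzero(m)
    if not (200<xs.mean()<360) : continue
    rows=210
    def f(v,z=t[2]-.048):
        g=ren(c,DOOR,[v[0]/100,v[1]/100,z,0,0,v[2]/6]); return np.abs(g-m)[:rows].sum()/m[:rows].sum()
    o=t+Rd.apply([0,-.0023,0]); v=[o[0]*100,o[1]*100,y0*6]
    for k in range(2):
        q=minimize(f,v,method="Nelder-Mead",options=dict(initial_simplex=np.array([v]+[[a+(.4 if i==j else 0) for j,a in enumerate(v)] for i in range(3)]),xatol=.005,fatol=1e-4)); v=q.x
    yaw=v[2]/6; p=v[:2]/100; h=p+.073*np.array([-np.sin(yaw),np.cos(yaw)])
    print("conf",d["conf"],"err",q.fun,"door",p,"yaw",yaw,"toolyaw",y0,"hole",h)
    dd=np.append(jw-h,0); print("to jamb, tool axes",rr.inv().apply(dd))
E
python3 fitd.py d4
```

```text
conf 0.65 err 0.09885974400576888 door [0.46501354 0.16125798] yaw -0.3471093915716443 toolyaw -0.3540018346161896 hole [0.48984675 0.22990425]
to jamb, tool axes [ 3.22325331e-02 -1.62079778e-03 -4.14335162e-07]
```

```bash
python3 -m inch '{"hand":[0.01,0.01,0.01,0.01,0.01,0.01,0.01,0.01],"delta_pos":[[0.003,-0.0018,0],[0.005,0,0],[0.006,0,0],[0.006,0,0],[0.005,0,0],[0.003,0,0],[0,0,0],[0,0,0]],"twist":[[0,0,0],[0,0,0],[0,0,0],[0,0,0],[0,0,0],[0,0,0],[0,0,0],[0,0,0]]}'
python3 look2.py 5 -0.0023; python3 fitd.py d5;python3 fit4.py f5
```

```text
time_s: 12.05
tcp_pos: [0.4751, 0.1925, 0.073]
tcp_rot: [0.0, 0.821, 0.572, -0.0]
contact_force: [0.7, 0.2, -1.6]
finger_gap: 0.0231
[0.47511126 0.19248078 0.07301472] [ 0.67666341  0.17249392 -1.60554271] [ 0.05119616  0.02869837 -0.00936361]
yaw -0.3540825279609199
hole kin [0.49962447 0.25879448 0.07000032]
conf 0.9 err 0.26401368537461983 door [0.49082118 0.15776989] yaw 0.08072804770585805 toolyaw -0.3542651423861327 hole [0.48493443 0.23053214]
to jamb, tool axes [ 3.33472966e-02  3.19580522e-03 -2.59894933e-06]
wrist jamb 0.93 0.87 [ 0.49919855  0.2598315  -0.35541056] 0.04180872067809105
scene jamb 0.97 0.92 [ 0.50170805  0.26382848 -0.33823347] 0.0792226791381836
```

View pics/ov5.png

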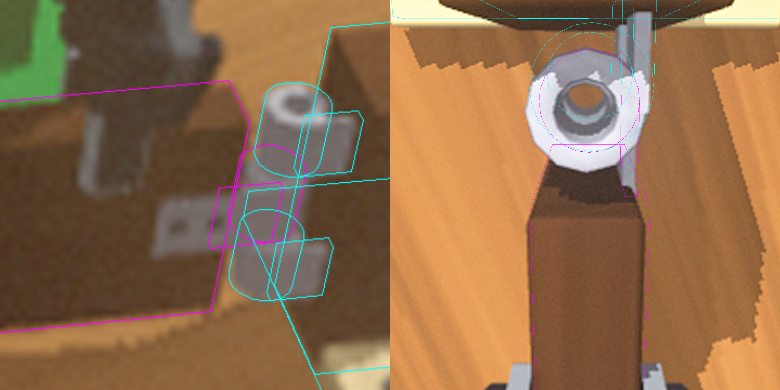

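View pics/f5.png

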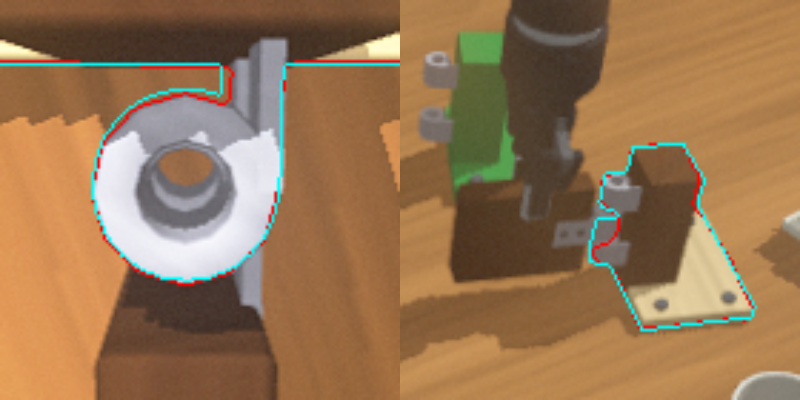

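```bash
python3 -m inch '{"hand":[0.01,0.01,0.01,0.01,0.01,0.01,0.01,0.01],"delta_pos":[[0.001,0,0],[0.001,0,0],[0.001,0,0],[0.0003,0,0],[0,0,0],[0,0,0],[0,0,0],[0,0,0]],"twist":[[0,0,0],[0,0,0],[0,0,0],[0,0,0],[0,0,0],[0,0,0],[0,0,0],[0,0,0]]}'
cat > rings.py <<'E'
from h import *
import sys
s=monitor.sense(); t=np.array(s["tcp_pos"]); print(t,s["contact_force"],s["wrist_torque"])
def circ(p,z,r): a=np.linspace(0,2*np.pi,60); return np.c_[p[0]+r*np.cos(a),p[1]+r*np.sin(a),np.full(60,z)]
rr=rot(s["tcp_rot"]); hk=t+rr.apply([.073-.0023,0,0])
out=[]
for n,S,w in [("wrist",8,50),("side",8,50),("scene",8,50)]:
    c=camera(n); save(c,n+sys.argv[1]+".png")
    for d in trace(n,"jamb"):
        m=d["pixels"].astype(np.float32); g=ren(c,JAMB,[.5005,.262,0,0,0,-.354])
        if np.minimum(g,m).sum()/np.maximum(g,m).sum()>.4:
            v,e=fit([(c,m)],JAMB,.5005,.262,[-.354]); print(n,"jamb fit",v,e); break
    else: v=[.5005,.262]
    im=cv2.resize(c["pixels"],None,fx=S,fy=S,interpolation=cv2.INTER_CUBIC)
    for z in (.112,.088,.052,.028): cv2.polylines(im,[(proj(c,circ(v,z,.006))*S+S/2).astype(np.int32)],True,(0,255,255),1)
    for z in (.083,.057): cv2.polylines(im,[(proj(c,circ(hk,z,.006))*S+S/2).astype(np.int32)],True,(255,0,255),1)
    u=(proj(c,[v[0],v[1],.07])[0]*S).astype(int); h=w*S//2; x0,y0=max(u[0]-h,0),max(u[1]-h,0)
    q=im[y0:y0+2*h,x0:x0+2*h,::-1]; out.append(cv2.resize(q,(260,260)) if n!="wrist" else cv2.resize(q,(520,520)))
cv2.imwrite("pics/rings"+sys.argv[1]+".png",np.hstack([out[0],np.vstack(out[1:])]))
print("kin hole",hk)
E
python3 rings.py 6
```

```text
time_s: 13.5
tcp_pos: [0.4764, 0.1957, 0.0731]
tcp_rot: [-0.0, 0.821, 0.572, 0.0]
contact_force: [0.2, -0.2, -0.9]
finger_gap: 0.0225
[0.47638812 0.19568068 0.07309199] [ 0.17208549 -0.16363948 -0.89814121] [-0.00054211  0.01127615  0.01101857]
wrist jamb fit [ 0.49920899  0.25973392 -0.35686682] 0.046387165784835815
side jamb fit [ 0.49939614  0.2613412  -0.36783206] 1.072030782699585
scene jamb fit [ 0.50112841  0.2627663  -0.34408974] 0.07199636846780777
kin hole [0.50089834 0.26199613 0.07309363]
```

View pics/rings6.png

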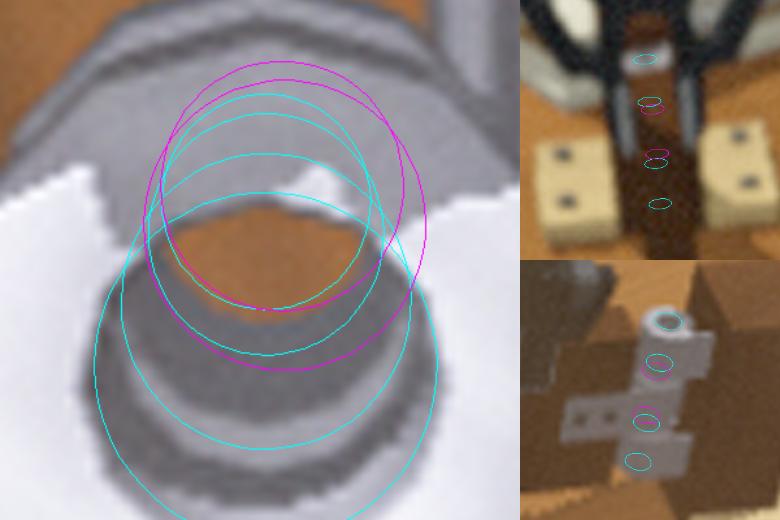

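```bash
python3 - <<'E'
from h import *
s=monitor.sense(); t=np.array(s["tcp_pos"])
c=camera("wrist"); save(c,"w7.png")
def circ(p,z,r): a=np.linspace(0,2*np.pi,60); return np.c_[p[0]+r*np.cos(a),p[1]+r*np.sin(a),np.full(60,z)]
S=14
v=[.4992,.2597]; u=proj(c,[v[0],v[1],.09])[0]; x0,y0=int((u[0]-14)*S),int((u[1]-14)*S)
im=cv2.resize(c["pixels"],None,fx=S,fy=S,interpolation=cv2.INTER_CUBIC)
raw=im[y0:y0+28*S,x0:x0+28*S].copy(); raw=cv2.convertScaleAbs(raw,alpha=1.3)
for z,col in [(.112,(0,255,255)),(.088,(0,255,0)),(.083,(255,0,255)),(.057,(255,0,0)),(.052,(255,255,0)),(.028,(0,0,255))]:
    p=np.array([.4991,.2601]) if z in(.083,.057) else v
    cv2.polylines(im,[(proj(c,circ(p,z,.006))*S+S/2).astype(np.int32)],True,col,1)
cv2.imwrite("pics/w7c.png",np.hstack([raw,im[y0:y0+28*S,x0:x0+28*S]])[:,:,::-1])
E
```

```text
(no output)
```

View pics/w7c.png

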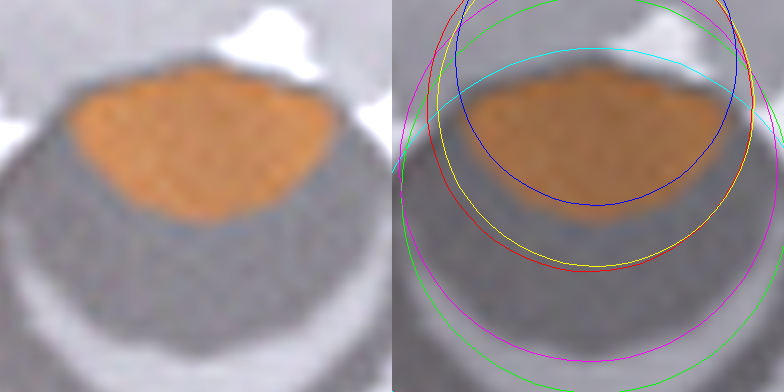

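```bash
python3 -m inch '{"hand":[0.01,0.01,0.01,0.01,0.01,0.01,0.01,0.01],"delta_pos":[[-0.0005,0,0],[-0.0005,0,0],[0,0,0],[0,0,0],[0,0,0],[0,0,0],[0,0,0],[0,0,0]],"twist":[[0,0,0],[0,0,0],[0,0,0],[0,0,0],[0,0,0],[0,0,0],[0,0,0],[0,0,0]]}'
python3 look2.py 8 -0.0023; python3 rings.py 9
```

```text
time_s: 14.85
tcp_pos: [0.476, 0.1948, 0.0731]
tcp_rot: [0.0, 0.821, 0.572, -0.0]
contact_force: [0.7, -0.6, -2.4]
finger_gap: 0.0225
[0.47603274 0.19475216 0.07308589] [ 0.72969194 -0.61490591 -2.43664088] [ 0.01900051 -0.03361041 -0.03357121]
yaw -0.35398573708673453
hole kin [0.50054014 0.26106863 0.07008519]
[0.47601452 0.19472894 0.07307001] [-0.71231813  0.13413603 -1.1077557 ] [-0.00926767  0.01400011 -0.04861885]
wrist jamb fit [ 0.49934017  0.25962665 -0.35415606] 0.03871471434831619
side jamb fit [ 0.49894173  0.25979654 -0.35911495] 0.9548658728599548
scene jamb fit [ 0.50232447  0.26325719 -0.33004404] 0.10335895419120789
kin hole [0.50052368 0.26104479 0.07306668]
```

View pics/ov8.png

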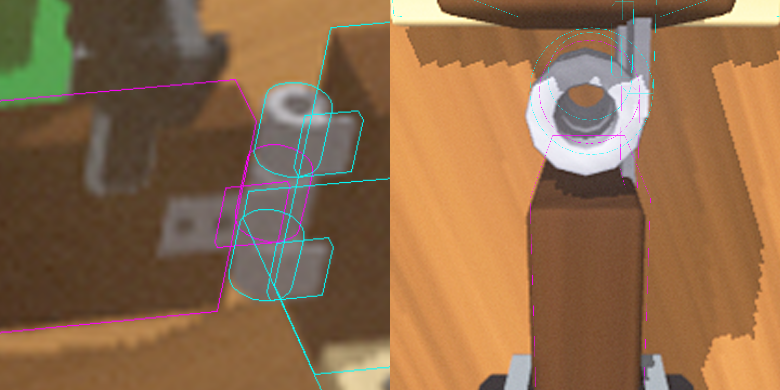

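View pics/rings9.png

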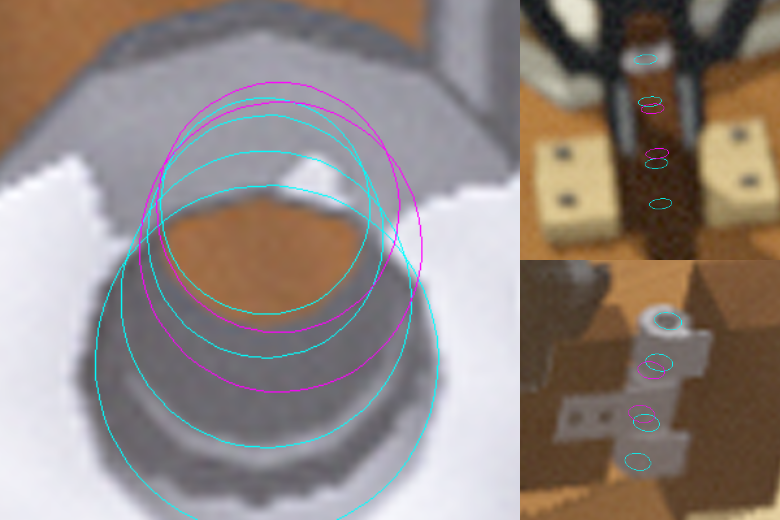

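```bash
python3 -c "
from rig import r,monitor
s=monitor.sense();print(s['time_s'],s['contact_force'],s['finger_gap'],abs(s['qd']).max())
print(r.job_done())"
```

```text
15.3 [-0.22294613 -0.47009752 -2.73621103] 0.02272656303834679 0.0011001313872480898
the job is handed in; nothing more can be done
None
```

I picked up the longer brown door by its board and turned it in line with the jamb. I then slid its knuckle into the gap between the jamb's two knuckles and handed the job in at 15.3 s with the arm still holding it. No verdict is reported, so everything below is from my own checks.

- **Holes in line:** in the last wrist picture the three knuckle holes sit one over another. My estimate is that they are within about 1 to 1.5 mm sideways.
- **Height:** the door's hole works out at about 0.070 m from the grasp and arm position, which is the target height. The outlines drawn on the scene picture agree.
- **Angle:** the gripper's yaw is -0.354 rad, and the jamb fitted between -0.33 and -0.36 rad depending on the camera. I did not measure the door's tilt separately; it looks upright in the overlays.
- **Holding and contact:** the wrist force was about 0.5 N sideways and about 2.7 N downward, close to the door's weight, so there was no sign of it pressing on the jamb. The finger opening was 22.7 mm, and the arm was still.

**Disagreements and failed checks:**
- The cameras placed the jamb 2 to 4 mm apart, so I aligned on relative measurements within the wrist picture.
- The side camera's late jamb fits were unusable because the gripper hid the jamb.
- One wrist fit of the door failed for the same kind of reason once its knuckle was hidden under the jamb's upper one.
- A first pass left the door about 1 mm too far forward, so I moved it back 1 mm before handing in.

I did not touch the shorter door, the pin, the mug, the mouse or the look-alikes, though I made no final check of their positions.

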